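# Feed the long cassette through the reader's flap

### The arm

A 6-joint arm with a two-finger parallel gripper is mounted at the origin on the work surface. World frame = base frame: x ahead of the robot, y to its left, z up, the work surface at z = 0. Lengths are in mm, angles in rad, forces in N, time in s.
With the tool pointing down it reaches from about 400 to 925 mm from the base axis. Payload 12.5 kg.
Tool frame: the origin (TCP) lies on the mounting face of the last link; the fingertips stand 190 mm ahead of it and the grasp point (between the pads) lies 171 mm ahead of it (env.tcp_to_tips is the distance from the TCP to the fingertips, in mm); x points along the fingers, y is the direction in which the jaws open and shut, and the axes are right-handed (so a half turn about x gives the same grasp; the last joint's range is limited). The gripper opens to 95 mm and grips with 3 to 60 N. Pads are 20 mm wide; open, the fingers measure 119 mm over their backs; the gripper's body (75 mm by 180 mm) begins 59 mm behind the grasp point.
Start: joints at [-1.254, 0.491, 1.559, -0, 1.092, -0.106], TCP at [256.466, -569.956, 404.761] pointing down, gripper open.
Joint ranges: [-3.1, 3.1], [-0.84, 2.19], [0.05, 2.79], [-1.13, 4.28], [0.06, 2.93], [-2.69, 2.69]. Speed limits (rad/s): [2.22, 2.22, 2.79, 3.14, 3.14, 3.14].

### API

Orientations are given as [roll, pitch, yaw] about the fixed x, y, z axes, in that order (R = Rz(yaw) Ry(pitch) Rx(roll)).
In Python, from cell import monitor, cams, job, env gives the robot as it stands. The module is installed in compiled form; this text tells all that it offers.
- The arm moves only by the tool apply_moves, never from a script. Its argument "series" is a list of rows, each a list of 3 entries, a list of its own where there are three numbers: the closure, from -1 (fully open) to 1 (shut), so that 0 is half open, then the shift along the tool's x, y, z in cm, then the turn about the tool's x in rad. A call has 1 to 20 rows; each row is the pose to reach, as a shift and turn from the pose commanded when the call began, along the tool's axes at that moment; what a row does not reach only later rows make up. A row lasts 1/8 s, in which the tool goes at most 62.5 mm and 10.7 degrees, less where a joint would pass 70% of its speed; a pose out of reach is approached as far as the arm can. A call with a gripper value outside its range is refused whole. The fingers move at their own pace and stop on an object; the grip force is fixed at half the most. Time passes only in rows, so rows that repeat a pose let the fingers close. It gives the time, the measured TCP pose, the force and the opening at its end, in the units of the state.
- monitor.state(): the state, without advancing time (a new reading comes with each control period).
- cams.read_camera(name): name is "scene" or "top" or "wrist"; returns a dict with "image" (480x640x3 uint8, red, green, blue), "fx", "fy", "cx", "cy" (pixels), "position" and "orientation" of the camera in the world. Camera axes: x right, y down, z forward; pixel columns grow to the right and rows downward; lengths in mm; the calibration is good to about 2 mm. A picture is of the moment at which its call begins. There is no depth.
- job.job_done(): hands the job in, once; it reports no verdict.
The state is a dict: "t": time; "joints": joint angles; "qvel": joint speeds; "tau": joint torques, N m; "eef_pos": TCP position; "tcp_rot": TCP orientation; "ft_force": force on the tool from outside, world axes, zero at the start; "moment": the same for the moment, N m; "opening": opening from 0.0 (shut) to 1.0 (fully open).
Only numpy, scipy, OpenCV 4.12 (cv2) and the standard library are available. Lean on these libraries where they do the work, as an engineer would, in place of code of your own. Each camera call takes 0.05 s, during which the arm holds its last target. There are 200 camera calls.

### The job

Two cassettes wait on the deck of the bench reader, each in front of its own flap. With closed fingertips, push the longer cassette along its lane and through its flap until it has dropped completely off the deck and lies flat in the tray behind, then draw the fingers back so that the flap swings shut. Only push it, never lift it; leave the short cassette, its flap and everything else where they are.

Things in the scene. Friction and masses are not known exactly. Their poses are not given: they have to be found in the camera images.
- long_cassette: white cassette lying flat on the reader's deck before one of the two flaps (left or right varies); 80 long x 50 wide x 26 mm tall, about 120 g, dark window on top. Its +x end is round (25 mm radius in plan) and points at the flap within about 0.2 rad; its -x end is flat and upright. Origin: centre of the underside; flat end at x = -40.0 mm, nose at +40.0 mm. This one is to be fed.
- short_cassette: white cassette lying flat on the reader's deck before one of the two flaps (left or right varies); 55 long x 50 wide x 26 mm tall, about 80 g, dark window on top. Its +x end is round (25 mm radius in plan) and points at the flap within about 0.2 rad; its -x end is flat and upright. Origin: centre of the underside; flat end at x = -27.5 mm, nose at +27.5 mm. It stays where it is.
- reader: fixed bench reader, two-lane infeed. Origin on the bench in the plane of the closed flaps, midway between the lanes; +x = feed direction (within 0.25 rad of world x), y left, z up. Level deck 60 mm above the bench, 320 mm wide, x = -0.20 to its lip at +0.002. Then the open-topped tray, floor 25 mm above the bench, to x = 0.16, 125 mm wide per lane; then a housing 125 mm tall.
- lane_left (a point): left lane's centre on the deck in the flap plane (reader x=0, y=+0.065, z=0.060). Each lane has rails 14 mm high: flared from 50 mm either side of the centre at x = -0.11 to 31 mm at x = -0.07, then straight to x = -0.008. At the flap, cheek plates 67 mm higher than the deck stand 47 mm either side of the lane centre
- lane_right (a point): the same point and lane on the right (reader y = -0.065). In either lane a pushed cassette tips nose down over the lip and drops into the tray only when its flat end has passed the lip; friction holds it, tilted 0.46 rad, until then, so its leaning flat end must be followed with the finger face to some 15 mm past the lip; its top then lies 9 mm below the deck, clear of the flap
- flap_left (a joint): left flap's hinge (robot's view, reader's +y side): 0 = hanging shut, grows as the lower edge swings inward (reader +x) and up, to 1.5 rad. Opens inward only; 60 g, falls shut by its own weight, under 1 N opens it. Level hinge axis at reader x = -0.008, 59 mm above the deck.
- flap_right (a joint): right flap's hinge (robot's view, reader's -y side): 0 = hanging shut, grows as the lower edge swings inward (reader +x) and up, to 1.5 rad. Opens inward only; 60 g, falls shut by its own weight, under 1 N opens it. Level hinge axis at reader x = -0.008, 59 mm above the deck.
- flap_left_panel (a point): centre of the left flap: an aluminium strip 88 wide x 22 tall x 4 mm, lower edge 3 mm above the deck, hung by a thin arm at each end. Above the strip, between the arms, there is neither bar nor roof: fingers pointing down can follow a cassette through, pushing the strip ahead of them, up to about 25 mm past the flap plane
- flap_right_panel (a point): centre of the right flap's strip, made as the left one
- vial: small amber glass vial, 18 mm diameter, 42 mm tall, standing on the reader's deck in the pocket between the two lanes (0.075 to 0.088 m in front of the flap plane); origin at the centre of its underside. Leave it
- jar: small clear jar, 26 mm diameter, 38 mm tall, standing on the deck's left margin, outside the lanes; origin underside centre. Leave it
- reagent_bottle: amber bottle, 64 mm diameter, 160 mm tall, on the bench left of the reader. Leave it
- tube_rack: white tube rack 100 x 60 mm, 67 mm tall with tubes, on the bench right of the reader. Leave it
- beaker: glass beaker, 70 mm diameter, 85 mm tall, on the bench right of the reader. Leave it
- tip_box: pipette tip box 120 x 85 x 72 mm, on the bench left of the reader. Leave it
- pipette: pipette lying on the bench right of the robot, 200 mm long, 26 mm tall. Leave it
There are look-alikes about, which are no part of the job. Leave any brown look-alike of the long_cassette alone.

How it is judged:
By the outcome, as a careful person would: the job done as asked, in the order asked, and still so for the second after the job is handed in, with the robot touching nothing.
It also fails if it takes over 35 s, if anything falls off the work surface, if the arm or the gripper's body presses on something with over 40 N, if the wrist force passes 120 N, or if a joint passes its speed limit or range.

## Working session

There is one attempt and no reset: what is moved stays moved. The work goes in short steps, Python scripts to look and compute and a tool call to move; the robot and the scene stay as the last step left them, time stands still between calls to the robot, and variables do not carry over. Pictures are saved under pics/ and viewed, about 8 in all and at most 12, crops included, and the job is handed in when it is done.

Besides the shell and the picture viewer there is one more tool, called in YAML: its name, and indented under it one key for each argument. apply_moves: Moves the arm, as the interface text tells. Its arguments: {"type":"object","properties":{"series":{"type":"array"}},"required":["series"]}

```bash
mkdir -p pics; ls
python3 - <<'E'
from cell import monitor,cams,env
import cv2,numpy as np
print(monitor.state(), env.tcp_to_tips)
for n in ["scene","top"]:
    c=cams.read_camera(n); cv2.imwrite(f"pics/{n}0.png",c["image"][:,:,::-1])
    print(n,{k:v for k,v in c.items() if k!="image"})
E
```

```text
pics
{'t': 0.0, 'joints': array([-1.25356306e+00,  4.91572334e-01,  1.55944554e+00,  2.36175226e-05,
        1.09170107e+00, -1.05602821e-01]), 'qvel': array([ 9.34920154e-04, -1.02904217e-03, -1.07320837e-03, -7.73398752e-05,
       -1.12547861e-03, -3.07729555e-04]), 'tau': array([-8.35401261e-04, -6.12645006e+01, -2.58181000e+01,  6.91881753e-02,
        4.81610256e-02, -1.55003790e-04]), 'eef_pos': array([ 256.4793233 , -569.91842671,  404.15503758]), 'tcp_rot': array([-1.69499442,  1.56966984,  1.86942343]), 'ft_force': array([-0.34880049,  1.00088868,  0.70566966]), 'moment': array([-0.00615121,  0.05618949,  0.02395877]), 'opening': 0.998779802526534} 190.1
scene {'fx': 451.8030708387097, 'fy': 451.8030708387097, 'cx': 313.79597913304366, 'cy': 239.32935230458904, 'position': array([862.22874414, 454.68323124, 863.05608449]), 'orientation': array([-2.45472309, -0.00719796,  2.43453858])}
top {'fx': 571.4692723225974, 'fy': 571.4692723225974, 'cx': 312.69467463977276, 'cy': 228.43464263361096, 'position': array([ 264.158563  ,  -14.8492503 , 1387.66841482]), 'orientation': array([-2.98661926e+00,  1.10598367e-03, -1.57198383e+00])}
```

View pics/top0.png

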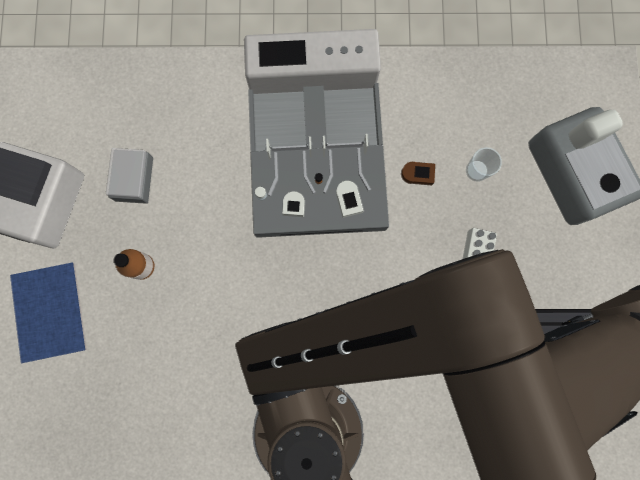

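View pics/scene0.png

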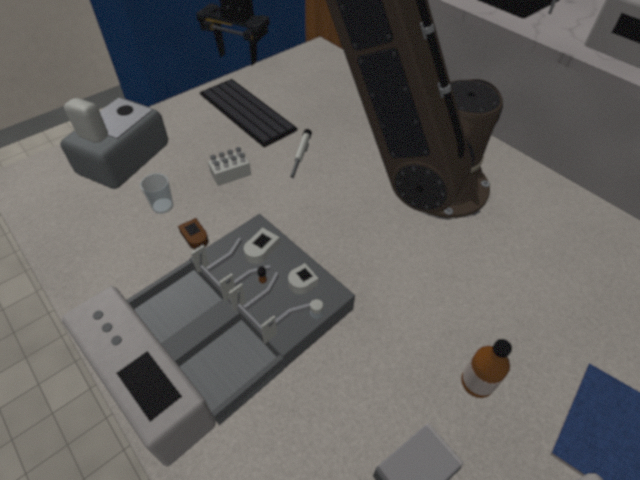

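The top view shows the reader with its flaps near (290,148) and (345,145). The long cassette is in the right lane at (349,198) and the short one in the left lane at (293,204). The vial is at (318,178) and the jar at (261,192). The brown look-alike is off the reader at (419,173).

```bash
cat > h.py <<'E'
import numpy as np, cv2
from scipy.spatial.transform import Rotation as R
from cell import monitor,cams,env
def cast(c,uv,z):
    uv=np.atleast_2d(np.asarray(uv,float))
    d=np.c_[(uv[:,0]-c["cx"])/c["fx"],(uv[:,1]-c["cy"])/c["fy"],np.ones(len(uv))]
    d=R.from_euler("xyz",c["orientation"]).apply(d); p=c["position"]
    return p+d*((z-p[2])/d[:,2])[:,None]
def proj(c,P):
    q=R.from_euler("xyz",c["orientation"]).inv().apply(np.atleast_2d(P)-c["position"])
    return np.c_[c["fx"]*q[:,0]/q[:,2]+c["cx"],c["fy"]*q[:,1]/q[:,2]+c["cy"]]
def tool():
    s=monitor.state(); return s,R.from_euler("xyz",s["tcp_rot"]).as_matrix()
E
python3 - <<'E'
from h import *
c=cams.read_camera("top"); im=c["image"]
hsv=cv2.cvtColor(im,cv2.COLOR_RGB2HSV)
x0,y0=240,155
m=((hsv[...,2]>175)).astype(np.uint8); sub=np.zeros_like(m); sub[175:222,265:375]=m[175:222,265:375]
for k in cv2.findContours(sub,cv2.RETR_EXTERNAL,cv2.CHAIN_APPROX_NONE)[0]:
    if cv2.contourArea(k)<100: continue
    w=cast(c,k[:,0],86)[:,:2].astype(np.float32); r=cv2.minAreaRect(w); print("cassette",r, cv2.boundingRect(k))
# deck
print(im[225,320],im[215,320],im[150,400])
d=((hsv[...,2]<125)).astype(np.uint8); s2=np.zeros_like(d); s2[150:245,240:400]=d[150:245,240:400]
k=max(cv2.findContours(s2,cv2.RETR_EXTERNAL,cv2.CHAIN_APPROX_NONE)[0],key=cv2.contourArea)
w=cast(c,k[:,0],60)[:,:2]
print(cv2.boundingRect(k))
print("corners px->",cast(c,[[254,235],[388,228],[247,78],[378,76]],60))
# front edge fit and right-edge fit
uv=k[:,0]; f=uv[(uv[:,0]>265)&(uv[:,0]<380)&(uv[:,1]>222)]
W=cast(c,f,60)[:,:2]; vx=cv2.fitLine(W.astype(np.float32),cv2.DIST_HUBER,0,.01,.01).ravel(); print("front",vx, "yaw",np.arctan2(-vx[0],vx[1]))
s=uv[(uv[:,1]>155)&(uv[:,1]<225)]; 
for q in (s[s[:,0]>370],s[s[:,0]<262]):
    W=cast(c,q,60)[:,:2]; vx=cv2.fitLine(W.astype(np.float32),cv2.DIST_HUBER,0,.01,.01).ravel(); print("side",vx,np.arctan2(vx[1],vx[0]))
crop=im[70:250,235:400]; cv2.imwrite("pics/crop1.png",cv2.resize(crop,None,fx=3.3,fy=3.3,interpolation=cv2.INTER_CUBIC)[:,:,::-1])
s,M=tool(); print(M)
w=cams.read_camera("wrist"); print((w["position"]-s["eef_pos"])@M, M.T@R.from_euler("xyz",w["orientation"]).as_matrix(), w["fx"])
E
```

```text
cassette ((527.39892578125, 32.02117919921875), (52.14353561401367, 46.47242736816406), 0.08199451118707657) (283, 192, 21, 23)
cassette ((541.9598388671875, -97.45252227783203), (78.04969787597656, 48.19129943847656), 14.201238632202148) (337, 181, 26, 35)
[106 109 109] [105 108 108] [176 173 164]
(250, 150, 139, 88)
corners px-> [[ 456.16509111  124.17662472   60.        ]
 [ 472.37025944 -190.69893819   60.        ]
 [ 845.22944387  147.05314041   60.        ]
 [ 849.87160528 -174.29400343   60.        ]]
front [ 5.0372567e-02 -9.9873048e-01  4.5991913e+02 -3.6888359e+01] yaw -3.091199
side [ 9.9884558e-01  4.8036925e-02  5.4764899e+02 -1.8638179e+02] 0.048055418
side [9.9876273e-01 4.9729068e-02 5.7375562e+02 1.3114587e+02] 0.049749587
[[-2.68555222e-04  4.10310828e-01 -9.11945696e-01]
 [ 8.01415765e-04 -9.11945348e-01 -4.10310907e-01]
 [-9.99999643e-01 -8.41038795e-04 -8.39218810e-05]]
[ 20.91512943  -0.3612395  -75.83566226] [[ 3.50766590e-04 -2.69063102e-01  9.63122487e-01]
 [ 9.99999763e-01 -4.75502543e-04 -4.97036154e-04]
 [ 5.91701281e-04  9.63122433e-01  2.69062871e-01]] 428.53088896971354
```

View pics/crop1.png

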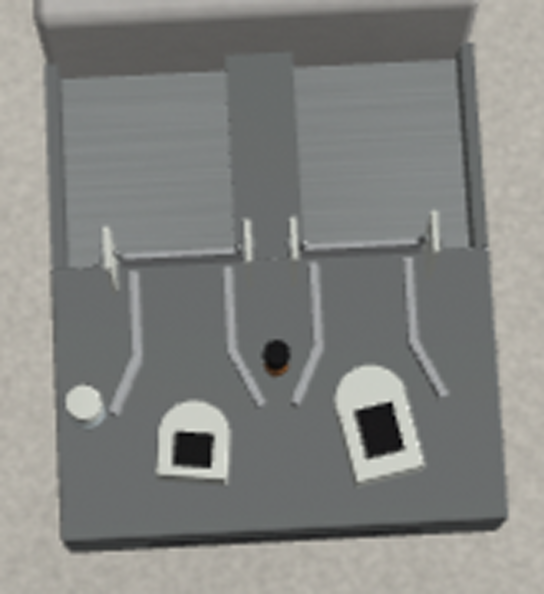

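apply_moves:
  series:
    - [1, [0, -33.9, -44.1], 0.374]
    - [1, [0, -33.9, -44.1], 0.374]
    - [1, [0, -33.9, -44.1], 0.374]
    - [1, [0, -33.9, -44.1], 0.374]
    - [1, [0, -33.9, -44.1], 0.374]
    - [1, [0, -33.9, -44.1], 0.374]
    - [1, [0, -33.9, -44.1], 0.374]
    - [1, [0, -33.9, -44.1], 0.374]
    - [1, [0, -33.9, -44.1], 0.374]
    - [1, [0, -33.9, -44.1], 0.374]
    - [1, [0, -33.9, -44.1], 0.374]
    - [1, [0, -33.9, -44.1], 0.374]
    - [1, [0, -33.9, -44.1], 0.374]
    - [1, [0, -33.9, -44.1], 0.374]

```text
t: 1.95
eef_pos: [519.3, -80.5, 404.8]
tcp_rot: [2.451, 1.571, -0.643]
ft_force: [0.7, -0.2, 0.5]
opening: 0.006
```

Run:
```python
from h import *
s,M=tool(); print(s["eef_pos"],M.round(4),s["opening"],s["t"])
c=cams.read_camera("wrist"); cv2.imwrite("pics/w1.png",c["image"][:,:,::-1]); print(c["position"])
t=cams.read_camera("top"); print(cast(t,[[318.3,148.8],[318.3,231.2]],60))
```

```text
[519.33323965 -80.51903488 404.79737636] [[ 1.000e-04  4.750e-02 -9.989e-01]
 [-1.000e-04 -9.989e-01 -4.750e-02]
 [-1.000e+00  1.000e-04 -1.000e-04]] 0.005930044259329092 1.95
[594.93677168 -76.49618015 383.86575036]
[[665.30109469 -27.33098904  60.        ]
 [464.98242303 -26.78982937  60.        ]]
```

View pics/w1.png

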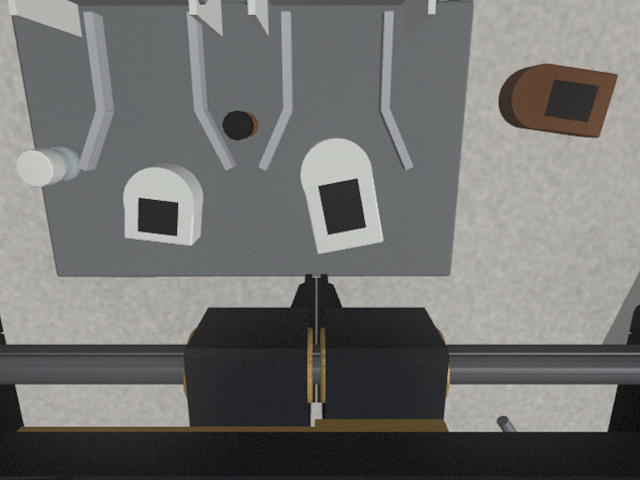

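The wrist view shows the long cassette in the right lane, with its flat end at about (318,253)–(382,241) and its nose near (335,139). Its lane's rails kink at about (288,108) and (386,108). The deck's front edge runs from (57,276) to (450,275), and the closed fingers are clear of everything.

Run:
```python
from h import *
c=cams.read_camera("wrist"); im=c["image"]
hsv=cv2.cvtColor(im,cv2.COLOR_RGB2HSV)
m=((hsv[...,2]>160)).astype(np.uint8); s=np.zeros_like(m); s[125:262,110:395]=m[125:262,110:395]
for k in cv2.findContours(s,cv2.RETR_EXTERNAL,cv2.CHAIN_APPROX_NONE)[0]:
    if cv2.contourArea(k)<3000: continue
    w=cast(c,k[:,0],86)[:,:2].astype(np.float32); print(cv2.minAreaRect(w),cv2.boundingRect(k))
q=cast(c,[[57,276],[450,275],[15,25],[472,4]],60)[:,:2]; print("deck",q)
e=q[1]-q[0]; yaw=np.arctan2(e[0],-e[1]); ax=np.array([np.cos(yaw),np.sin(yaw)]); o=q[:2].mean(0)+200*ax; print("yaw",yaw,"origin",o,"width",np.linalg.norm(e))
# rail straight section, right lane: inner top edges
l=cast(c,[[292,20],[292,105],[384,20],[382,105]],74)[:,:2]
for yw in (yaw,0.049):
    Rm=np.array([[np.cos(yw),np.sin(yw)],[-np.sin(yw),np.cos(yw)]]); print("reader frame rails",((l-o)@Rm.T).round(1).tolist())
s,M=tool(); print("tips px",proj(c,s["eef_pos"]+190.1*M[:,0]))
```

```text
((529.0283203125, 29.463451385498047), (55.433773040771484, 53.86060333251953), 84.79285430908203) (123, 167, 80, 79)
((542.4974365234375, -95.85385131835938), (79.02278137207031, 49.52637481689453), 14.596860885620117) (301, 139, 83, 115)
deck [[ 461.4175545   126.31492486]
 [ 477.32418139 -189.81255664]
 [ 645.8059707   134.0489805 ]
 [ 673.76777151 -178.89474395]]
yaw 0.05027472767224979 origin [669.11816636 -21.69810555] width 316.5274164099029
reader frame rails [[-15.6, -35.1], [-69.1, -34.1], [-15.8, -95.6], [-69.3, -96.4]]
reader frame rails [[-15.6, -35.1], [-69.1, -34.2], [-15.6, -95.6], [-69.1, -96.5]]
tips px [[316.84607719 300.01144732]]
```

apply_moves:
  series:
    - [1, [0, 1.5, 4.25], -0.0025]
    - [1, [3, 1.5, 4.25], -0.0025]
    - [1, [8, 1.5, 4.25], -0.0025]
    - [1, [12, 1.5, 4.25], -0.0025]
    - [1, [14, 1.5, 4.25], -0.0025]
    - [1, [15, 1.5, 4.25], -0.0025]
    - [1, [15, 1.5, 4.25], -0.0025]
    - [1, [15, 1.5, 4.25], -0.0025]

```text
t: 3.1
eef_pos: [478.0, -97.0, 255.5]
tcp_rot: [2.702, 1.569, -0.389]
ft_force: [0.3, -0.8, 0.4]
opening: 0.008
```

Run:
```python
from h import *
s,M=tool(); print(s["eef_pos"],s["ft_force"],M.round(4).tolist())
c=cams.read_camera("wrist"); cv2.imwrite("pics/w2.png",c["image"][:,:,::-1])
```

```text
[477.99960822 -96.95625713 255.51000083] [ 0.25278536 -0.81046266  0.44052463] [[0.0013, 0.0513, -0.9987], [-0.0005, -0.9987, -0.0513], [-1.0, 0.0006, -0.0013]]
```

View pics/w2.png

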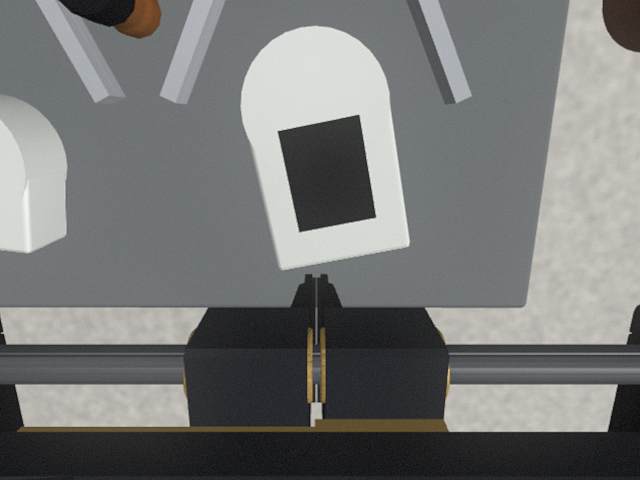

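The fingertips at (317,275) are narrow, about 8 mm across. They stand just behind the flat end, left of the cassette's axis, so the first push will turn it square with the lane. I'll push part way and check.

apply_moves:
  series:
    - [1, [0.15, 0, -0.5], 0]
    - [1, [0.15, 0, -1.0], 0]
    - [1, [0.15, 0, -1.4], 0]
    - [1, [0.15, 0, -1.8], 0]
    - [1, [0.15, 0, -2.2], 0]
    - [1, [0.15, 0, -2.6], 0]
    - [1, [0.15, 0, -3.0], 0]
    - [1, [0.15, 0, -3.4], 0]
    - [1, [0.15, 0, -3.4], 0]

```text
t: 4.28
eef_pos: [512.1, -95.2, 253.2]
tcp_rot: [2.672, 1.57, -0.418]
ft_force: [0.4, 0.5, -0.3]
opening: 0.003
```

```bash
cat > look.py <<'E'
from h import *
import sys
def rd(p): 
    d=np.asarray(p)[...,:2]-[669.1,-21.7]; a=.05
    return d@np.array([[np.cos(a),-np.sin(a)],[np.sin(a),np.cos(a)]])
def look(save=None):
    s,M=tool(); print("t",s["t"],"eef",s["eef_pos"].round(1),"F",s["ft_force"].round(1),"finger reader",rd(s["eef_pos"]+190*M[:,0]).round(1),"yaw",np.arctan2(-M[1,2],-M[0,2]).round(4))
    c=cams.read_camera("wrist"); im=c["image"]
    if save: cv2.imwrite(save,im[:,:,::-1])
    m=(cv2.cvtColor(im,cv2.COLOR_RGB2HSV)[...,2]>165).astype(np.uint8); m[300:]=0; m[:,:180]=0; m[:,460:]=0
    m=cv2.morphologyEx(m,cv2.MORPH_OPEN,np.ones((5,5)))
    k=max(cv2.findContours(m,cv2.RETR_EXTERNAL,cv2.CHAIN_APPROX_NONE)[0],key=cv2.contourArea)
    r=cv2.minAreaRect(cast(c,k[:,0],86)[:,:2].astype(np.float32)); print("cassette reader",rd(r[0]).round(1),r,cv2.boundingRect(k))
look(sys.argv[1] if len(sys.argv)>1 else None)
E
python3 look.py pics/w3.png
```

```text
t 4.275 eef [512.1 -95.2 253.2] F [ 0.4  0.5 -0.3] finger reader [-160.4  -65.6] yaw 0.0514
cassette reader [-107.   -73.6] ((565.9451904296875, -100.56169128417969), (78.5922622680664, 49.51852035522461), 5.20075798034668) (266, 61, 149, 232)
```

View pics/w3.png

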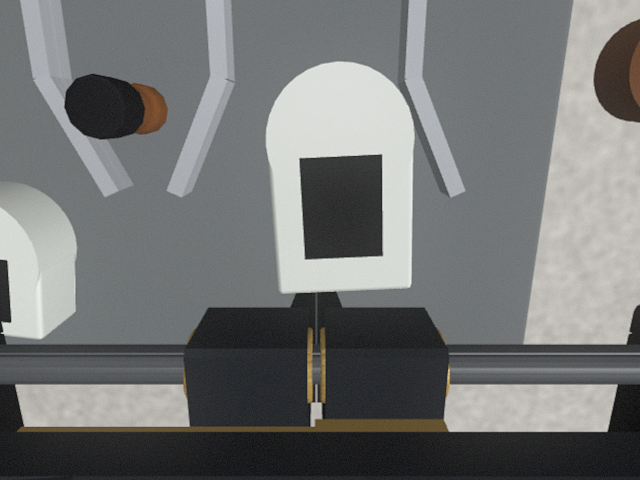

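The cassette is now almost square, 0.04 rad off, but about 8 mm right of the lane centre and near the right flare. I'll back off, shift the fingers right to push behind its centre, and let the flare guide the nose.

apply_moves:
  series:
    - [1, [-0.05, 0, 0.5], 0]
    - [1, [-0.05, 1.2, 0.5], 0]
    - [1, [-0.05, 1.2, 0.5], 0]
    - [1, [-0.05, 1.2, 0.1], 0]
    - [1, [-0.05, 1.2, -0.3], 0]
    - [1, [-0.05, 1.2, -0.7], 0]
    - [1, [-0.05, 1.2, -1.1], 0]
    - [1, [-0.05, 1.2, -1.5], 0]
    - [1, [-0.05, 1.2, -1.9], 0]
    - [1, [-0.05, 1.2, -2.3], 0]
    - [1, [-0.05, 1.2, -2.3], 0]

```text
t: 5.7
eef_pos: [535.7, -106.0, 253.7]
tcp_rot: [2.738, 1.57, -0.352]
ft_force: [-0.7, 0.4, 0.3]
opening: 0.006
```

```bash
python3 look.py pics/w4.png
```

```text
t 5.7 eef [ 535.7 -106.   253.7] F [-0.7  0.4  0.3] finger reader [-137.3  -77.6] yaw 0.0514
cassette reader [-78.4 -76.3] ((594.5760498046875, -101.87237548828125), (92.91706085205078, 66.59673309326172), 14.754958152770996) (224, 0, 202, 295)
```

View pics/w4.png

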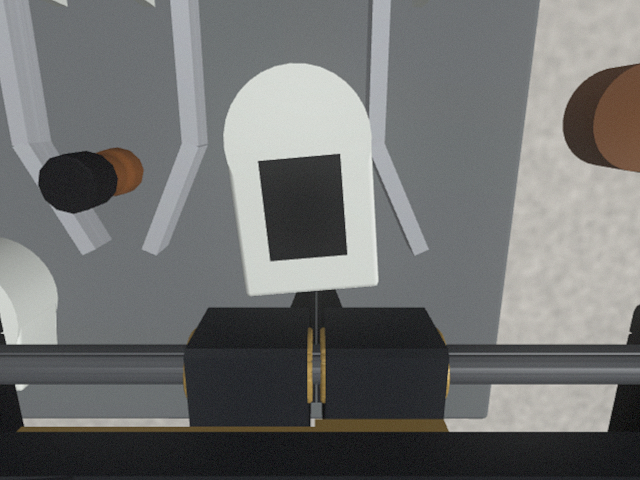

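The nose is in the straight section, touching the right rail at about (372,150), and the cassette is still about 0.085 rad anticlockwise. I'll shift the fingers about 10 mm left to turn it square while pushing on.

apply_moves:
  series:
    - [1, [0, 0, 0.4], 0]
    - [1, [0, -1.0, 0.4], 0]
    - [1, [0, -1.0, 0.4], 0]
    - [1, [0, -1.0, 0], 0]
    - [1, [0, -1.0, -0.4], 0]
    - [1, [0, -1.0, -0.8], 0]
    - [1, [0, -1.0, -1.2], 0]
    - [1, [0, -1.0, -1.6], 0]
    - [1, [0, -1.0, -2.0], 0]
    - [1, [0, -1.0, -2.4], 0]
    - [1, [0, -1.0, -2.8], 0]
    - [1, [0, -1.0, -3.2], 0]
    - [1, [0, -1.0, -3.6], 0]
    - [1, [0, -1.0, -4.0], 0]
    - [1, [0, -1.0, -4.0], 0]

```text
t: 7.62
eef_pos: [575.1, -94.0, 253.7]
tcp_rot: [2.678, 1.57, -0.413]
ft_force: [-0.1, 0.3, 0.8]
opening: 0.004
```

```bash
python3 look.py pics/w5.png
```

```text
t 7.625 eef [575.1 -94.  253.7] F [-0.1  0.3  0.8] finger reader [-97.3 -67.6] yaw 0.0514
cassette reader [-46.6 -76.6] ((626.4297485351562, -100.5360107421875), (81.89771270751953, 60.15717697143555), 4.094935417175293) (254, 65, 172, 235)
```

View pics/w5.png

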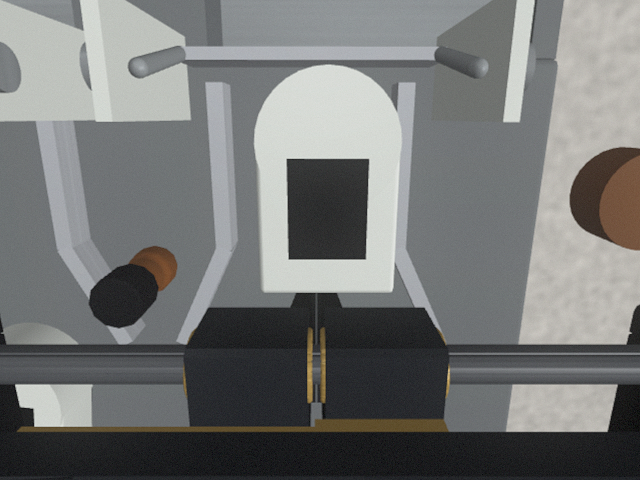

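The cassette is square at (328,180), with its nose at the flap strip and the right rail alongside. I'll centre the fingers behind it and push on.

apply_moves:
  series:
    - [1, [0, 0, 0.3], 0]
    - [1, [0, 0.35, 0.3], 0]
    - [1, [0, 0.35, 0.3], 0]
    - [1, [0, 0.35, -0.1], 0]
    - [1, [0, 0.35, -0.5], 0]
    - [1, [0, 0.35, -1.0], 0]
    - [1, [0, 0.35, -1.5], 0]
    - [1, [0, 0.35, -2.0], 0]
    - [1, [0, 0.35, -2.5], 0]
    - [1, [0, 0.35, -3.0], 0]
    - [1, [0, 0.35, -3.5], 0]
    - [1, [0, 0.35, -4.0], 0]
    - [1, [0, 0.35, -4.5], 0]
    - [1, [0, 0.35, -5.0], 0]
    - [1, [0, 0.35, -5.5], 0]
    - [1, [0, 0.35, -6.0], 0]
    - [1, [0, 0.35, -6.5], 0]
    - [1, [0, 0.35, -6.5], 0]

```text
t: 9.93
eef_pos: [640.3, -94.1, 253.6]
tcp_rot: [2.87, 1.57, -0.22]
ft_force: [-0.8, 0.4, 0.5]
opening: 0.002
```

```bash
python3 look.py pics/w6.png
```

```text
t 9.925 eef [640.3 -94.1 253.6] F [-0.8  0.4  0.5] finger reader [-32.2 -70.9] yaw 0.0513
cassette reader [ 44.1 -71.2] ((716.6809692382812, -90.56388092041016), (30.401878356933594, 43.20365524291992), 2.90881085395813) (253, 65, 130, 97)
```

View pics/w6.png

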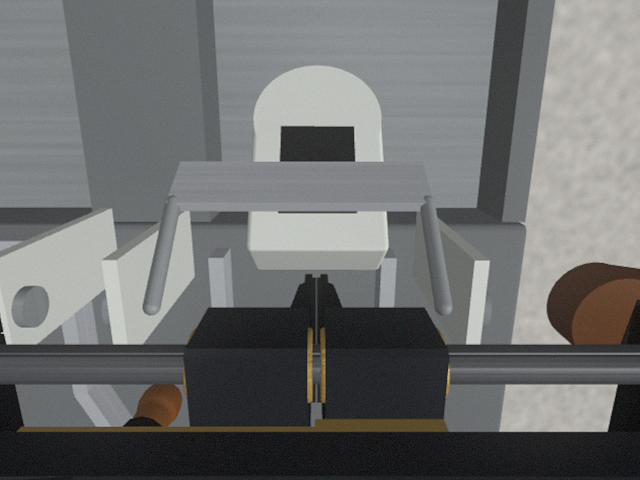

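The cassette has tipped over the lip, nose down, with the flap strip riding on top at about (300,185). I'll follow its flat end to about 16 mm past the lip.

apply_moves:
  series:
    - [1, [0, 0, -0.4], 0]
    - [1, [0, 0, -0.8], 0]
    - [1, [0, 0, -1.2], 0]
    - [1, [0, 0, -1.6], 0]
    - [1, [0, 0, -2.0], 0]
    - [1, [0, 0, -2.4], 0]
    - [1, [0, 0, -2.8], 0]
    - [1, [0, 0, -3.2], 0]
    - [1, [0, 0, -3.5], 0]
    - [1, [0, 0, -3.8], 0]
    - [1, [0, 0, -4.1], 0]
    - [1, [0, 0, -4.1], 0]
    - [1, [0, 0, -4.1], 0]

```text
t: 11.6
eef_pos: [680.8, -92.0, 253.7]
tcp_rot: [2.2, 1.571, -0.891]
ft_force: [0.1, 0.1, 0.0]
opening: 0.004
```

```bash
python3 look.py pics/w7.png
```

```text
t 11.6 eef [680.8 -92.  253.7] F [0.1 0.1 0. ] finger reader [  8.2 -70.8] yaw 0.0513
cassette reader [ 57.3 -55. ] ((729.127685546875, -73.79878234863281), (74.99392700195312, 77.38230895996094), 8.415351867675781) (180, 76, 207, 224)
```

View pics/w7.png

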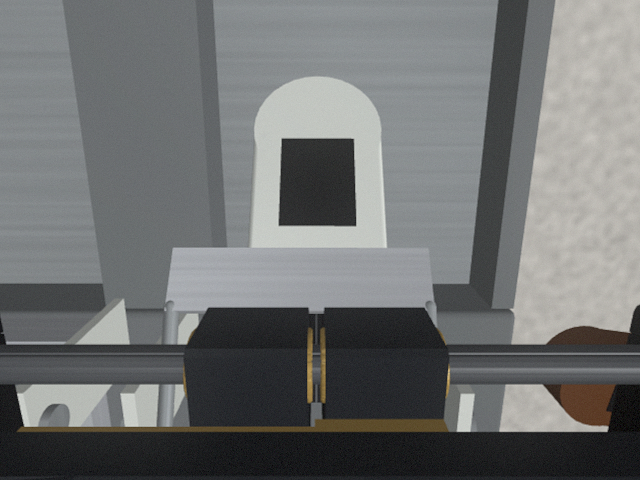

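The apparent width grows from about 128 px at the nose to 136 px at the rear, so the cassette is still tilted. I'll push a few millimetres further and then measure the tilt from pixel widths.

apply_moves:
  series:
    - [1, [0, 0, -0.2], 0]
    - [1, [0, 0, -0.4], 0]
    - [1, [0, 0, -0.4], 0]
    - [1, [0, 0, -0.4], 0]

```text
t: 12.15
eef_pos: [683.5, -91.9, 253.6]
tcp_rot: [-0.125, 1.565, 3.068]
ft_force: [-15.0, -1.3, 7.4]
opening: 0.006
```

```bash
cat > tilt.py <<'E'
from h import *
from look import rd
def tilt():
    c=cams.read_camera("wrist"); im=c["image"]; cv2.imwrite("pics/w_tilt.png",im[:,:,::-1])
    g=cv2.cvtColor(im,cv2.COLOR_RGB2HSV)[...,2].astype(int)
    for r in (120,140,160,180,200,215,230,240):
        x=np.where(im[r,200:440].min(1)>165)[0]+200
        print(r,x.min() if len(x) else None,x.max() if len(x) else None,len(x))
    col=im[60:310,316].min(1); e=np.where(np.abs(np.diff(col.astype(int)))>25)[0]+60; print("col316 edges",e)
tilt()
E
python3 tilt.py
```

```text
t 12.15 eef [683.5 -91.9 253.6] F [-15.   -1.3   7.4] finger reader [  9.8 -70.7] yaw 0.0514
cassette reader [ 59.2 -57.6] ((731.14990234375, -76.27995300292969), (77.63983917236328, 75.51983642578125), 2.9320597648620605) (180, 76, 207, 224)
120 255 380 126
140 255 381 53
160 256 382 52
180 255 383 53
200 253 384 55
215 253 385 54
230 252 385 134
240 251 386 136
col316 edges [ 75 137 138 225 226 252]
```

The force (−15, 0, +7.4) N lies along the leaning flat face's normal. My reconstruction puts the rear lower edge about 19 mm past the lip, near fingertip height, so the fingers are probably wedging it against the tray floor. I'll ease back a little so it can drop.

apply_moves:
  series:
    - [1, [0, 0, 0.2], 0]
    - [1, [0, 0, 0.4], 0]
    - [1, [0, 0, 0.6], 0]
    - [1, [0, 0, 0.6], 0]
    - [1, [0, 0, 0.6], 0]

```text
t: 12.88
eef_pos: [678.9, -92.1, 253.7]
tcp_rot: [2.173, 1.571, -0.917]
ft_force: [-0.7, -0.2, -0.9]
opening: 0.006
```

```bash
python3 tilt.py
```

```text
t 12.875 eef [678.9 -92.1 253.7] F [-0.7 -0.2 -0.9] finger reader [  6.3 -70.8] yaw 0.0513
cassette reader [ 66.6 -71.2] ((739.2223510742188, -89.49958801269531), (58.7224235534668, 46.89474105834961), 2.9077987670898438) (253, 71, 132, 176)
120 255 380 126
140 256 380 52
160 256 381 52
180 255 382 53
200 255 383 54
215 254 383 54
230 253 384 132
240 253 384 132
col316 edges [ 70 136 137 225 226 227 246 308]
```

Run:
```python
from h import *
t=cams.read_camera("scene")["image"]; w=cv2.imread("pics/w_tilt.png")
a=cv2.resize(t[215:415,110:310][:,:,::-1],(400,400),interpolation=cv2.INTER_CUBIC)
a=cv2.resize(t[240:360,170:290][:,:,::-1],(480,480),interpolation=cv2.INTER_CUBIC)
b=cv2.resize(w[60:330,150:470],(320,270)); b=cv2.copyMakeBorder(b,0,210,0,0,cv2.BORDER_CONSTANT)
cv2.imwrite("pics/m8.png",np.hstack([a,b]))
```

```text
(no output)
```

View pics/m8.png

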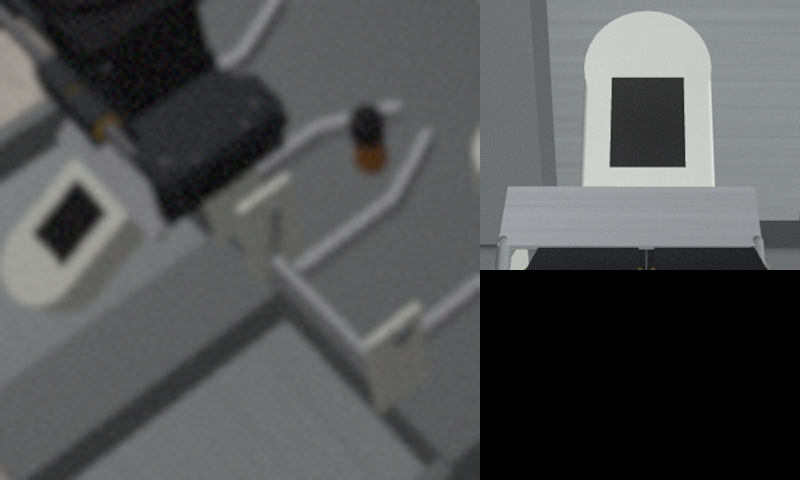

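The scene crop shows the cassette in the tray with its flat end still close to the fingers and strip. Triangulating the window corners across the two views will give its tilt.

Run:
```python
from h import *
from look import rd
c=cams.read_camera("wrist"); t=cams.read_camera("scene")
W=[[280,226],[356,226],[281,137],[354,137]]
S=np.array([[105,212],[75,180],[62,263],[36,233]])/4+[170,240]
def ray(c,uv):
    d=cast(c,uv,0)-c["position"]; return c["position"],d/np.linalg.norm(d,axis=1)[:,None]
p,d=ray(c,W); q,e=ray(t,S)
for n,a,b in zip("FL FR NL NR".split(),d,e):
    s=np.linalg.lstsq(np.c_[a,-b],q-p,rcond=None)[0]; x=(p+a*s[0]+q+b*s[1])/2
    print(n,rd(x).round(1),x[2].round(1),"gap",np.linalg.norm(p+a*s[0]-q-b*s[1]).round(1))
```

```text
t 13.025 eef [678.9 -92.1 253.7] F [-1.6 -0.3 -0.3] finger reader [  6.3 -70.8] yaw 0.0513
cassette reader [ 66.6 -71.2] ((739.2017822265625, -89.49850463867188), (58.71419143676758, 46.88833999633789), 2.9079999923706055) (253, 71, 132, 176)
FL [ 43.6 -57.1] 80.6 gap 0.7
FR [ 43.4 -85.1] 79.1 gap 0.9
NL [ 74.  -56.9] 64.9 gap 0.6
NR [ 73.3 -85.2] 59.2 gap 1.6
```

Triangulation confirms a tilt of about 0.5 rad, with the rear lower edge about 15 mm beyond the lip. The cassette is leaning on the fingertips like a ladder, held by friction. Drawing the fingers straight back fast should let it drop flat and the flap close.

apply_moves:
  series:
    - [1, [0, 0, 6.2], 0]
    - [1, [0, 0, 9], 0]
    - [1, [0, 0, 9], 0]
    - [1, [0, 0, 9], 0]
    - [1, [0, 0, 9], 0]
    - [1, [0, 0, 9], 0]

```text
t: 13.92
eef_pos: [589.4, -96.6, 253.5]
tcp_rot: [2.352, 1.571, -0.738]
ft_force: [0.3, -0.5, 0.5]
opening: 0.004
```

```bash
python3 - <<'E'
from h import *
s,M=tool(); print(s["t"],s["eef_pos"],s["ft_force"])
t=cams.read_camera("scene")["image"];c=cams.read_camera("wrist"); w=c["image"][:,:,::-1]; print(c["position"])
cv2.imwrite("pics/s9.png",t[:,:,::-1]); cv2.imwrite("pics/w9.png",w)
a=cv2.resize(t[240:360,150:270][:,:,::-1],(440,440),interpolation=cv2.INTER_CUBIC)
b=cv2.copyMakeBorder(w[0:310,150:500],0,130,0,0,cv2.BORDER_CONSTANT)
cv2.imwrite("pics/m9.png",np.hstack([a,b]))
E
python3 - <<'E'
import cv2,numpy as np
w=cv2.imread("pics/w9.png"); 
for r in range(0,100,10): 
    x=np.where(w[r,200:440].min(1)>165)[0]+200; print(r,(x.min(),x.max(),len(x)) if len(x) else None)
t=cv2.imread("pics/s9.png"); m=(t.min(2)>170).astype(np.uint8); m[:,:150]=0;m[:,215:]=0;m[:270]=0;m[340:]=0
for k in cv2.findContours(m,0,2)[0]:
    if cv2.contourArea(k)>30: print(cv2.boundingRect(k),cv2.contourArea(k))
E
```

```text
13.925 [589.42074756 -96.63264018 253.53312096] [ 0.3462258  -0.48664379  0.54854772]
[664.88188763 -92.34732138 232.59763897]
0 (np.int64(257), np.int64(383), 53)
10 (np.int64(257), np.int64(382), 53)
20 (np.int64(258), np.int64(382), 53)
30 (np.int64(258), np.int64(382), 125)
40 (np.int64(258), np.int64(382), 125)
50 (np.int64(259), np.int64(381), 123)
60 (np.int64(259), np.int64(381), 123)
70 None
80 None
90 None
```

The pixel widths now match a flat cassette with its flat end about 13 mm past the flap plane. I'll raise the fingers clear and take one last view.

apply_moves:
  series:
    - [1, [-4, 0, 0], 0]
    - [1, [-10, 0, 0], 0]
    - [1, [-15, 0, -2], 0]
    - [1, [-15, 0, -2], 0]
    - [1, [-15, 0, -2], 0]
    - [1, [-15, 0, -2], 0]

```text
t: 14.78
eef_pos: [608.7, -95.7, 402.3]
tcp_rot: [-0.287, 1.568, 2.905]
ft_force: [-0.3, 0.4, 0.4]
opening: 0.006
```

Run:
```python
from h import *
s,M=tool(); print(s["t"],s["eef_pos"],s["ft_force"])
t=cams.read_camera("scene")["image"];c=cams.read_camera("wrist"); w=c["image"][:,:,::-1]
cv2.imwrite("pics/w10.png",w)
a=cv2.resize(t[220:360,150:290][:,:,::-1],(400,400),interpolation=cv2.INTER_CUBIC)
b=cv2.resize(w[0:400,80:480],(400,400))
cv2.imwrite("pics/m10.png",np.hstack([a,b]))
```

```text
14.775 [608.70118506 -95.69757937 402.26304626] [-0.34571582  0.36084196  0.37644935]
```

View pics/m10.png

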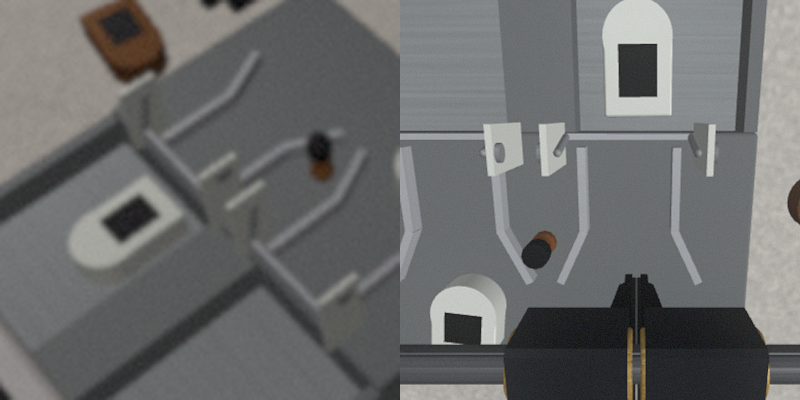

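The cassette lies flat in the right tray at (638,60), beyond the shut strip at (630,136). The vial at (540,250), the short cassette and the left flap look undisturbed, and the gripper is clear, so I'm handing the job in.

```bash
python3 -c "
from cell import job; print(job.job_done())"
```

```text
the job is handed in; nothing more can be done
None
```

The long cassette is through the right flap and lies flat in the tray behind it, and the flap has swung shut. I handed the job in at about 15 s of the 35 s allowed.

- **How it went:** I pushed it with closed fingertips in stages, shifting the fingers sideways twice so it squared up and entered the rails. I then followed its flat end about 16 mm past the lip.
- **What went wrong:** it did not drop at that point. It leaned on the fingertips, still tilted about 0.5 rad, and a few millimetres more pushing met about 15 N. Easing back a little did not free it, but drawing the fingers back quickly did.
- **Last checks:** the final wrist and scene pictures show the cassette flat in the tray, with its flat end about 13 mm past the flap plane. Both flaps are shut, and the gripper is clear with the force reading near zero. The vial and short cassette look undisturbed. I did not re-check the jar or the objects on the bench up close, but the arm stayed well away from them.
- **Where the numbers disagreed:** the cassette's height, worked out from its width in the image, came out about 6 mm lower than expected. I put this down to how the edges were picked out.

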